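# Hold the fuller ink pot in the lamplight

### The job

First swing the stiff desk lamp round until it shines straight over the middle of the white card and let it stay there. Then lift the two capped ink pots beside the card clear of the table in turn to feel which is heavier, setting the lighter one back upright where it stood, and finish while holding the heavier one still and upright in the lamplight: above the middle of the card, level with the lamp's lens, carried by the gripper alone. Keep both pots upright and leave the other things on the table where they are.

Things in the scene. Friction and masses are not known exactly. Their poses are not given: they have to be found in the camera images.
- lamp_arm (a joint): swing angle (rad) of the lamp's arm about its upright column; 0 = the arm points roughly to -y (to the robot's right), decreasing swings it towards the robot (clockwise from above is negative); range -2.2 to 0.6. Stiff: about 4 N sideways at the knob moves it and it stays where it is left
- lamp_pivot (a point): point on the upright axis of the lamp's column, at lens height (165 above the table). Fixed steel foot 110 in diameter and 16 high; column 22 in diameter with a black collar 36 in diameter, top of it 185 above the table; a level 14 thick bar joins the column to the lamp head
- lamp_lens (a point): centre of the lens at the front of the grey lamp head, 165 above the table, 160 from the column's axis. Its x axis is level and is the direction in which the lamp shines, straight away from the column; z up. The head is a lying cylinder 64 in diameter and 60 long (its top 197 above the table) ending at the lens
- lamp_knob (a point): grip point of the black upright round knob on top of the lamp head, 20 in diameter, standing from 197 to 245 above the table; this point is on its axis, 225 above the table, 130 from the column's axis in the direction of the lens. The knob turns with the arm; pinch it from above or push it sideways, in an arc about the column
- card_centre (a point): middle of the top of the plain white square card, 80 x 80 x 3, fixed flat on the table, to be lit; lies 250 to 450 from the lamp's column
- pot_a_centre (a point): centre (40 above the table) of one of two identical-looking capped ink pots: black upright cylinder 56 in diameter, 60 high, brown label band; grey cap 50 in diameter, 20 high; 80 high over all, standing loose, z up. They weigh 150 to 450 g and differ by at least 80 g; which is heavier changes: neither place nor looks tell
- pot_b_centre (a point): the other pot: centre (40 above the table) of one of two identical-looking capped ink pots: black upright cylinder 56 in diameter, 60 high, brown label band; grey cap 50 in diameter, 20 high; 80 high over all, standing loose, z up. They weigh 150 to 450 g and differ by at least 80 g; which is heavier changes: neither place nor looks tell
- tape: bystander, loose, to be left alone: roll of masking tape lying flat, cardboard coloured, 90 across, 24 high; origin at the centre of its underside
- bottle: bystander, loose, to be left alone: milky-white water bottle with green cap, standing, 68 across, 205 high; origin at the centre of its underside
- inkwell: bystander, loose, to be left alone: tiny pale glass ink bottle with black cap, standing, 38 across, 48 high (much smaller than the two pots); origin at the centre of its underside
- eraser: bystander, loose, to be left alone: white eraser, 45 x 22 x 14; origin at the centre of its underside
- phone: bystander, loose, to be left alone: black phone lying flat, 75 x 150 x 9; origin at the centre of its underside
- stub_pen: bystander, loose, to be left alone: black square marker pen lying flat, 135 long, 12 thick; origin at the centre of its underside
- pot_a: the same pot as pot_a_centre; origin at the centre of its underside, z up
- pot_b: the same pot as pot_b_centre; origin at the centre of its underside, z up
- lamp: the whole lamp; origin at the centre of the underside of its foot (fixed)
Mind the look-alikes: they are no part of the job. What is shaped like the pot_b but orange is not meant. What is shaped like the pot_a but turquoise is not meant.

How it is judged:
By the outcome, as a careful person would: the job done as asked, in the order asked, and still so for the second after the job is handed in, while the arm keeps its last pose, push and grip.
It also fails if it takes over 72 s, if anything falls off the work surface, if the arm or the gripper's body presses on something with over 40 N, if the wrist force passes 120 N, or if a joint passes its speed limit or range.

### The arm

A 7-joint arm with a two-finger parallel gripper is mounted at the origin on the work surface. World frame = base frame: x ahead of the robot, y to its left, z up, the work surface at z = 0. Lengths are in m, angles in rad, forces in N, time in s.
With the tool pointing down it reaches from about 0.35 to 0.9 m from the base axis. Payload 19.9 kg.
Tool frame: the origin (TCP) lies on the centre line of the jaws, within the pads' length; the fingertips stand 14 mm ahead of it and the grasp point (between the pads) lies 5 mm behind it; z points along the fingers, y is the line along which they close (so a half turn about z gives the same grasp; the last joint's range is limited). The gripper opens to 85 mm and grips with 20 to 120 N. Pads are 22 mm wide; open, the fingers measure 114 mm over their backs; the gripper's body (76 mm by 85 mm) begins 54 mm behind the grasp point. The pads swing forward as they close: fully open they stand 13 mm farther back than shut.
Start: joints at [-1.306, 0.417, -0.01, 1.614, 0.005, 1.111, -0.053], TCP at [0.188, 0.596, 0.245] pointing down, gripper open.
Joint ranges: [-2.81, 2.81], [-0.39, 2.02], [-1.27, 1.25], [0.06, 2.57], [-1.19, 4.33], [0.19, 2], [-2.82, 2.82]. Speed limits (rad/s): [1.89, 1.89, 2.39, 2.39, 3.01, 3.01, 3.01].

### API

Orientations are given as [roll, pitch, yaw] about the fixed x, y, z axes, in that order (R = Rz(yaw) Ry(pitch) Rx(roll)).
In Python, from plant import * gives the robot as it stands.
- The arm moves only by the tool carry_out, never from a script. Its argument "rows" is a list of rows, each a list of 7 numbers: the shift along the world's x, y, z normalised to -1 to 1, where 1 is 20 cm, then the turn, a rotation vector about the world's x, y, z normalised to -1 to 1, where 1 is 1.5 rad, then the opening, from 0 (shut) to 1 (fully open). A call has 1 to 8 rows; each row is the pose to reach, as a shift and turn from the pose commanded when the call began; what a row does not reach only later rows make up. A row lasts 1/8 s, in which the tool goes at most 62.5 mm and 10.7 degrees, less where a joint would pass 70% of its speed; a pose out of reach is approached as far as the arm can. A call with a number of a shift or a turn outside -1 to 1 is refused whole. A call with a gripper value outside its range is refused whole. The fingers move at their own pace and stop on an object; the grip force is fixed at half the most. Time passes only in rows, so rows that repeat a pose let the fingers close. It gives the time, the measured TCP pose, the force, the opening and the grip force at its end, in the units of the state.
- get_obs(): the state, without advancing time (a new reading comes with each control period).
- capture(name): name is "side" or "top"; returns (picture, depth): 480x640x3 uint8, blue, green, red; 480x640 float32, m along the optical axis (not along the pixel's ray), 0 where there is no reading.
- calibration(name): a dict with "fx", "fy", "cx", "cy" (pixels), "k1" (the pictures are not rectified: a ray, as slopes to the right and down, at radius r is drawn at 1 + k1 r^2 times it, then the intrinsics apply), "R" (3x3) and "t" (3): a world point X has camera coordinates R X + t. Camera axes: x right, y down, z forward; pixel columns grow to the right and rows downward; lengths in m; the calibration is good to about 2 mm. A picture is of the moment at which its call begins. calibration takes no time and is no camera call.
- close_job(): hands the job in; it is judged then, once.
Trained networks look in the newest picture that a camera, given by its name, has taken for a name from the list of things; names that differ only in an ending like _2 or _b are one class to them, and where a whole thing is asked for, a point or a joint stands for the part that bears it (a point fixed in the world has none). Each returns a list of dicts, best first, with "p" (0 to 1); they miss things now and then, are a little off and sometimes report something else, mostly with a low value. They report only what shows in the picture. A call takes as long as a camera call. They do not tell look-alikes from the thing itself.
- silhouettes(camera, label): "region" (480x640 bool, what is visible of it).
- tip_of(camera, label): "xyz" ([x, y, z] in m, in world coordinates, good to about 4 mm: a listed point, or the origin of a listed thing).
The state is a dict: "time_s": time; "qpos": joint angles; "joint_vel": joint speeds; "tau": joint torques, N m; "ee_pos": TCP position; "tool_rot": TCP orientation; "force": force on the tool from outside, world axes, zero at the start; "moment": the same for the moment, N m; "finger_gap": finger opening in m; "grasp_force": force on a finger pad.
Only numpy, scipy, OpenCV 4.12 (cv2) and the standard library are available. Lean on these libraries where they do the work, as an engineer would, in place of code of your own. Each camera call takes 0.05 s, during which the arm holds its last target. There are 200 camera calls.

## Working session

There is one attempt and no reset: what is moved stays moved. The work goes in short steps, Python scripts to look and compute and a tool call to move; the robot and the scene stay as the last step left them, time stands still between calls to the robot, and variables do not carry over. Pictures are saved under pics/ and viewed, at most 10 in all, crops included, and the job is handed in when it is done.

Besides the shell and the picture viewer there is one more tool, called after "Emit:" as name([rows], argument=value, ...), one row to a line, values as JSON. carry_out: Moves the arm, as the interface text tells. Scaled input: -1 to 1 covers 20 cm each way for a shift and 1.5 rad each way for a turn. Its arguments: {"type":"object","properties":{"rows":{"type":"array"}},"required":["rows"]}

```bash
mkdir -p pics
cat > h.py <<'E'
from plant import *
import numpy as np, cv2
def both(n):
    for c in ("top","side"):
        cv2.imwrite(f"pics/{c}{n}.png",capture(c)[0])
def pix(c,X):
    k=calibration(c);p=np.array(k["R"])@np.array(X)+np.array(k["t"]);s=p[:2]/p[2];s=s*(1+k["k1"]*(s@s))
    return np.round([k["fx"]*s[0]+k["cx"],k["fy"]*s[1]+k["cy"]]).astype(int)
E
python3 - <<'E'
from h import *
both(0)
for l in ["lamp_pivot","lamp_lens","lamp_knob","card_centre","pot_a_centre","tape","bottle","inkwell","eraser","phone","stub_pen"]:
    for c in ("top","side"):
        print(l,c,[(np.round(d["xyz"],3).tolist(),round(d["p"],2),pix(c,d["xyz"]).tolist()) for d in tip_of(c,l)])
o=get_obs();print(o["time_s"],o["ee_pos"],o["tool_rot"],o["force"])
E
```

```text
lamp_pivot top [([0.6, 0.277, 0.162], 0.76, [177, 207]), ([0.462, -0.352, 0.041], 0.53, [421, 267])]
lamp_pivot side [([0.601, 0.273, 0.164], 0.72, [343, 137])]
lamp_lens top [([0.44, 0.28, 0.165], 0.66, [173, 272])]
lamp_lens side [([0.439, 0.28, 0.166], 0.9, [278, 135]), ([0.445, -0.047, 0.006], 0.66, [279, 281])]
lamp_knob top [([0.467, 0.282, 0.22], 0.92, [167, 259])]
lamp_knob side [([0.471, 0.278, 0.227], 0.67, [289, 114])]
card_centre top [([0.45, -0.045, -0.0], 0.83, [307, 271])]
card_centre side [([0.45, -0.045, 0.002], 0.88, [281, 282]), ([0.465, 0.13, -0.001], 0.61, [290, 225]), ([0.509, -0.168, -0.002], 0.27, [308, 330])]
pot_a_centre top [([0.514, -0.165, 0.039], 0.79, [352, 247]), ([0.59, -0.113, 0.044], 0.64, [333, 219]), ([0.547, 0.125, -0.001], 0.23, [246, 235]), ([0.602, 0.276, 0.159], 0.16, [178, 207])]
pot_a_centre side [([0.508, -0.167, 0.039], 0.77, [307, 320]), ([0.467, 0.128, -0.002], 0.73, [290, 226])]
tape top [([0.464, 0.128, -0.002], 0.87, [244, 265])]
tape side [([0.465, 0.128, -0.004], 0.89, [290, 227]), ([0.553, 0.126, 0.0], 0.25, [324, 226])]
bottle to
[... 191 characters left out ...]
5])]
inkwell side [([0.596, 0.11, 0.0], 0.63, [342, 230]), ([0.445, -0.046, 0.004], 0.36, [279, 281])]
eraser top [([0.622, -0.251, -0.001], 0.62, [381, 210])]
eraser side [([0.618, -0.247, 0.002], 0.51, [363, 363])]
phone top [([0.319, -0.347, 0.003], 0.92, [416, 320]), ([0.619, -0.249, -0.0], 0.62, [381, 211])]
phone side [([0.319, -0.349, -0.001], 0.75, [207, 416]), ([0.466, 0.128, -0.003], 0.44, [290, 226])]
stub_pen top [([0.551, 0.125, -0.002], 0.51, [246, 234]), ([0.512, -0.17, 0.038], 0.4, [353, 248])]
stub_pen side [([0.553, 0.129, 0.002], 0.51, [325, 224])]
1.2 [0.18815156 0.59599305 0.2452657 ] [-3.14153982e+00  5.43424687e-05  2.83582868e+00] [ 0.50786734  0.13534577 -0.94930247]
```

View pics/top0.png

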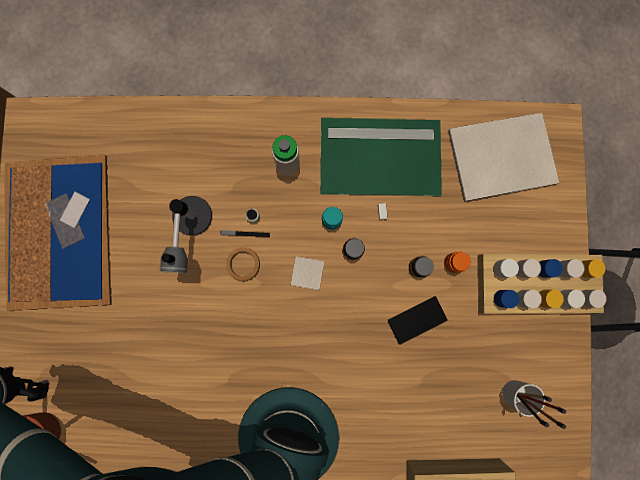

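View pics/side0.png

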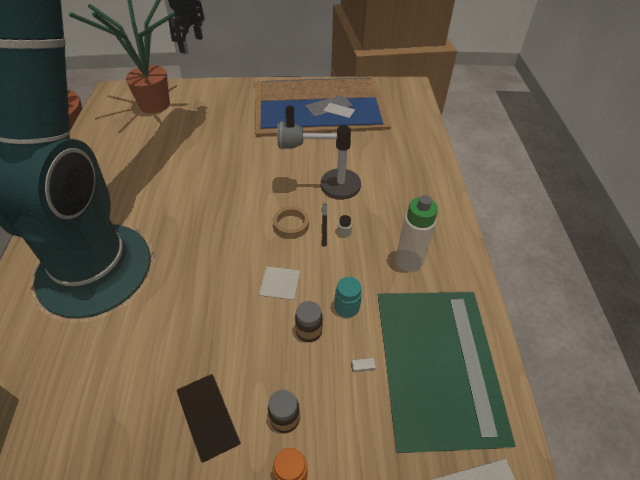

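The pots can be mistaken for other things. In the top view, the black pots with grey caps are at (353,248) and (421,267), and these are the ones I want. The turquoise one at (332,218), the orange one at (458,262) and the tiny inkwell at (252,215) are look-alikes. The lamp is the only one, with its knob at (168,259). The white card is at (307,272), not the eraser at (382,211) or the paper at (503,157). I'll check the pots in one close crop.

Run:
```python
from h import *
i=cv2.imread("pics/top0.png")[190:300,290:480];cv2.imwrite("pics/crop.png",cv2.resize(i,None,fx=4,fy=4,interpolation=cv2.INTER_CUBIC))
```

```text
(no output)
```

View pics/crop.png

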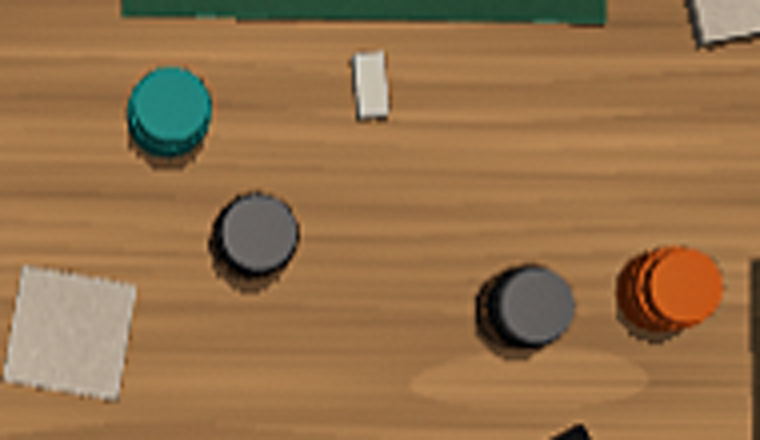

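Emit:
carry_out([
  [0.45,-0.5,0.3,0,0,0,1],
  [0.89,-1,0.35,0,0,0,1],
  [0.89,-1,0.35,0,0,0,1],
  [0.89,-1,0.35,0,0,0,1],
  [0.89,-1,0.35,0,0,0,1],
  [0.89,-1,0.35,0,0,0,1],
])

```text
time_s: 1.95
ee_pos: [0.3678, 0.3944, 0.316]
tool_rot: [3.141, 0.001, 2.832]
force: [-0.7, 1.6, -0.5]
finger_gap: 0.0853
grasp_force: 0.0
```

The crop confirms the choice: black pots with grey caps at crop (258,233) and (535,305), with the turquoise and orange look-alikes apart from them. Next I go above the knob.

Emit:
carry_out([
  [0.25,-0.3,0,0,0,0,1],
  [0.52,-0.585,0,0,0,0,1],
  [0.52,-0.585,0,0,0,0,1],
  [0.52,-0.585,0,0,0,0,1],
  [0.52,-0.585,0,0,0,0,1],
])

```text
time_s: 2.58
ee_pos: [0.4693, 0.2803, 0.315]
tool_rot: [-3.141, -0.001, 2.837]
force: [0.1, 0.2, 0.9]
finger_gap: 0.0854
grasp_force: 0.0
```

Run:
```python
from h import *
both(1)
for l in ["lamp_knob","lamp_lens","lamp_pivot","pot_a_centre"]:
    for c in ("top","side"):
        print(l,c,[(np.round(d["xyz"],3).tolist(),round(d["p"],2)) for d in tip_of(c,l)[:3]])
o=get_obs();print(o["ee_pos"],o["qpos"])
i=cv2.imread("pics/side1.png")[20:200,220:400];cv2.imwrite("pics/c1.png",cv2.resize(i,None,fx=3,fy=3))
```

```text
lamp_knob top [([0.468, 0.28, 0.223], 0.88), ([0.602, 0.277, 0.162], 0.24)]
lamp_knob side [([0.47, 0.28, 0.225], 0.68), ([0.598, 0.105, 0.002], 0.19)]
lamp_lens top []
lamp_lens side []
lamp_pivot top [([0.6, 0.274, 0.166], 0.9)]
lamp_pivot side [([0.602, 0.272, 0.164], 0.93)]
pot_a_centre top [([0.592, -0.115, 0.044], 0.72), ([0.512, -0.168, 0.041], 0.57)]
pot_a_centre side [([0.51, -0.17, 0.041], 0.68)]
[0.47009453 0.27908266 0.3152806 ] [-0.77576459  0.21739623  0.21633947  1.73057907 -0.0496079   1.19892809
  0.71882624]
```

View pics/c1.png

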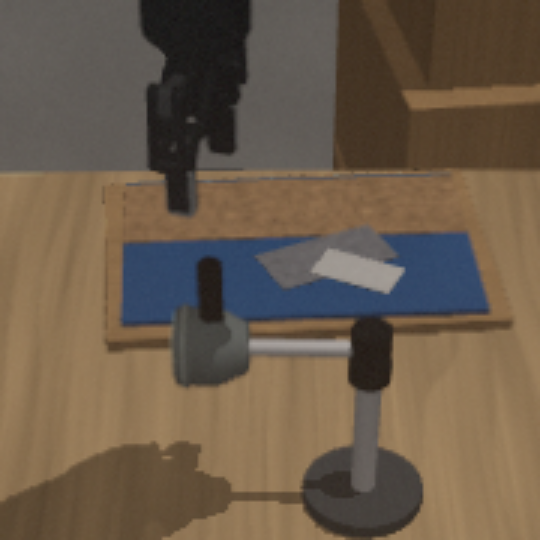

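The crop shows the open gripper straight above the knob (crop 209,290), so I descend and pinch it.

Emit:
carry_out([
  [0,0.005,-0.15,0,0,0,1],
  [0,0.005,-0.3,0,0,0,1],
  [0,0.005,-0.45,0,0,0,1],
  [0,0.005,-0.45,0,0,0,0],
  [0,0.005,-0.45,0,0,0,0],
  [0,0.005,-0.45,0,0,0,0],
  [0,0.005,-0.45,0,0,0,0],
  [0,0.005,-0.45,0,0,0,0],
])

```text
time_s: 4.08
ee_pos: [0.4704, 0.2802, 0.2264]
tool_rot: [3.14, 0.001, 2.836]
force: [-3.1, -1.7, 8.3]
finger_gap: 0.0186
grasp_force: 58.3
```

Run:
```python
from h import *
o=get_obs();print(o["ee_pos"],o["force"],o["finger_gap"],o["grasp_force"])
P=np.array([.6008,.2735]);C=np.array([.450,-.045]);K=o["ee_pos"][:2]
a0=np.arctan2(*(K-P)[::-1])%(2*np.pi);a1=np.arctan2(*(C-P)[::-1])%(2*np.pi);r=np.linalg.norm(K-P)
print(r,a0,a1)
for n in range(1,17):
    d=(a1-a0)*n/16;p=P+r*np.array([np.cos(a0+d),np.sin(a0+d)])
    b=a0 if n<=8 else a0+(a1-a0)/2
    B=P+r*np.array([np.cos(b),np.sin(b)])
    print(n,np.round((p-B)/.2,3),round((a0+d-b)/1.5,3))
```

```text
[0.47042292 0.28020691 0.22637566] [-3.14052378 -1.73929346  8.30114398] 0.018645416525996508 58.312915563583374
0.1305494766220919 3.0901955791549662 4.270190226786736
1 [-0.001 -0.048] 0.049
2 [ 0.002 -0.096] 0.098
3 [ 0.009 -0.144] 0.147
4 [ 0.018 -0.191] 0.197
5 [ 0.032 -0.237] 0.246
6 [ 0.048 -0.282] 0.295
7 [ 0.068 -0.326] 0.344
8 [ 0.092 -0.368] 0.393
9 [ 0.026 -0.04 ] 0.049
10 [ 0.055 -0.079] 0.098
11 [ 0.087 -0.115] 0.147
12 [ 0.122 -0.148] 0.197
13 [ 0.158 -0.179] 0.246
14 [ 0.197 -0.208] 0.295
15 [ 0.238 -0.233] 0.344
16 [ 0.281 -0.255] 0.393
```

Emit:
carry_out([
  [-0.001,-0.048,0,0,0,0.049,0],
  [0.002,-0.096,0,0,0,0.098,0],
  [0.009,-0.144,0,0,0,0.147,0],
  [0.018,-0.191,0,0,0,0.197,0],
  [0.032,-0.237,0,0,0,0.246,0],
  [0.048,-0.282,0,0,0,0.295,0],
  [0.068,-0.326,0,0,0,0.344,0],
  [0.092,-0.368,0,0,0,0.393,0],
])

```text
time_s: 5.08
ee_pos: [0.4889, 0.2068, 0.2264]
tool_rot: [3.141, 0.002, -2.855]
force: [-1.4, 2.7, 6.2]
finger_gap: 0.0182
grasp_force: 58.7
```

Emit:
carry_out([
  [0.026,-0.04,0,0,0,0.049,0],
  [0.055,-0.079,0,0,0,0.098,0],
  [0.087,-0.115,0,0,0,0.147,0],
  [0.122,-0.148,0,0,0,0.197,0],
  [0.158,-0.179,0,0,0,0.246,0],
  [0.197,-0.208,0,0,0,0.295,0],
  [0.238,-0.233,0,0,0,0.344,0],
  [0.281,-0.255,0,0,0,0.393,0],
])

```text
time_s: 6.08
ee_pos: [0.5453, 0.1559, 0.2264]
tool_rot: [-3.141, 0.002, -2.266]
force: [-0.9, 3.7, 6.7]
finger_gap: 0.0183
grasp_force: 58.8
```

Run:
```python
from h import *
both(2)
for l in ["lamp_knob","lamp_lens","lamp_pivot","card_centre"]:
    for c in ("top","side"):
        print(l,c,[(np.round(d["xyz"],3).tolist(),round(d["p"],2)) for d in tip_of(c,l)[:2]])
o=get_obs();print(o["ee_pos"],o["tool_rot"],o["qpos"],o["force"],o["finger_gap"])
v=o["ee_pos"][:2]-[.6008,.2735];print(np.arctan2(v[1],v[0])%(2*np.pi),np.hypot(*v))
```

```text
lamp_knob top [([0.459, -0.352, 0.003], 0.54), ([0.544, 0.162, 0.222], 0.48)]
lamp_knob side [([0.544, 0.159, 0.226], 0.92)]
lamp_lens top [([0.534, 0.13, 0.166], 0.72)]
lamp_lens side [([0.534, 0.127, 0.164], 0.84), ([0.6, 0.106, 0.002], 0.58)]
lamp_pivot top [([0.752, 0.012, 0.003], 0.44)]
lamp_pivot side [([0.601, 0.273, 0.164], 0.79), ([0.749, 0.01, -0.002], 0.58)]
card_centre top [([0.446, -0.046, 0.0], 0.88)]
card_centre side [([0.448, -0.046, 0.002], 0.77), ([0.598, 0.107, 0.002], 0.31)]
[0.54562109 0.15577913 0.22641478] [-3.14003472e+00  2.53427391e-03 -2.26882721e+00] [-0.40813611  0.33253964  0.09341573  1.78508482 -0.03569199  1.02262136
  2.1422644 ] [4.58598293 0.77957723 6.09388492] 0.01858741562399874
4.274071528197798 0.13001121512698535
```

Emit:
carry_out([
  [0,0,0,0,0,0,1],
  [0,0,0,0,0,0,1],
  [0,0,0,0,0,0,1],
  [0,0,0,0,0,0,1],
  [0,0,0.15,0,0,0,1],
  [0,0,0.35,0,0,0,1],
  [0,0,0.45,0,0,0,1],
  [0,0,0.45,0,0,0,1],
])

```text
time_s: 7.58
ee_pos: [0.5452, 0.1555, 0.3166]
tool_rot: [-3.14, 0.002, -2.269]
force: [0.0, -1.0, -0.7]
finger_gap: 0.0855
grasp_force: 0.0
```

Run:
```python
from h import *
both(3)
L={}
for l in ["lamp_knob","lamp_lens","lamp_pivot","card_centre","pot_a_centre"]:
    for c in ("top","side"):
        print(l,c,[(np.round(d["xyz"],3).tolist(),round(d["p"],2)) for d in tip_of(c,l)[:3]])
# card by colour/silhouette -> ray to z=0.003
for c in ("top","side"):
    s=[d for d in silhouettes(c,"card_centre")];
    for d in s[:2]:
        v,u=np.nonzero(d["region"]);k=calibration(c)
        K=np.array([[k["fx"],0,k["cx"]],[0,k["fy"],k["cy"]],[0,0,1]])
        P=cv2.undistortPoints(np.float64([[u.mean(),v.mean()]]),K,np.float64([k["k1"],0,0,0]))[0,0]
        R,t=np.array(k["R"]),np.array(k["t"]);o=-R.T@t;r=R.T@[*P,1]
        print("card",c,d["p"],len(u),o+r*(.003-o[2])/r[2])
o=get_obs();print(o["ee_pos"],o["tool_rot"],o["force"],o["finger_gap"])
```

```text
lamp_knob top [([0.463, -0.352, 0.041], 0.24), ([0.512, -0.167, 0.04], 0.16)]
lamp_knob side [([0.545, 0.158, 0.226], 0.57), ([0.464, -0.353, 0.004], 0.32), ([0.602, 0.275, -0.002], 0.29)]
lamp_lens top [([0.533, 0.125, 0.165], 0.8), ([0.321, -0.347, 0.001], 0.16)]
lamp_lens side [([0.535, 0.128, 0.164], 0.65)]
lamp_pivot top [([0.517, -0.172, -0.001], 0.43), ([0.603, 0.109, 0.002], 0.37)]
lamp_pivot side [([0.448, -0.044, 0.003], 0.69), ([0.598, 0.274, 0.163], 0.68), ([0.596, 0.106, 0.001], 0.68)]
card_centre top [([0.448, -0.05, -0.002], 0.63)]
card_centre side [([0.449, -0.048, 0.003], 0.92), ([0.554, 0.127, 0.001], 0.67), ([0.465, 0.126, -0.001], 0.62)]
pot_a_centre top [([0.587, -0.114, 0.044], 0.96), ([0.511, -0.173, 0.039], 0.71)]
pot_a_centre side [([0.595, -0.113, 0.038], 0.79), ([0.511, -0.17, 0.041], 0.77)]
card top 0.69 863 [ 0.44439752 -0.04634674  0.003     ]
card top 0.59 330 [0.56122083 0.1633524  0.003     ]
card side 0.95 1025 [ 0.44471167 -0.04858138  0.003     ]
[0.54473486 0.15539965 0.31521723] [-3.14154745e+00 -1.40796845e-05 -2.26838115e+00] [ 0.1433579   0.64666765 -0.63290572] 0.08532666303607908
```

Emit:
carry_out([
  [-0.04,-0.25,0,0,0,-0.06,1],
  [-0.08,-0.5,0,0,0,-0.14,1],
  [-0.12,-0.75,0,0,0,-0.22,1],
  [-0.17,-1,0,0,0,-0.29,1],
  [-0.17,-1,0,0,0,-0.29,1],
])

```text
time_s: 8.9
ee_pos: [0.51, -0.0484, 0.3156]
tool_rot: [-3.141, 0.0, -2.711]
force: [1.1, 0.8, 0.3]
finger_gap: 0.0857
grasp_force: 0.0
```

Emit:
carry_out([
  [0,-0.2,-0.1,0,0,0,1],
  [0,-0.4,-0.3,0,0,0,1],
  [0,-0.62,-0.5,0,0,0,1],
  [0,-0.62,-0.75,0,0,0,1],
  [0,-0.62,-0.85,0,0,0,1],
  [0,-0.62,-0.85,0,0,0,1],
])

```text
time_s: 9.65
ee_pos: [0.5103, -0.1679, 0.1441]
tool_rot: [3.14, -0.002, -2.702]
force: [-0.8, -0.1, 0.5]
finger_gap: 0.0855
grasp_force: 0.0
```

```bash
cat >> h.py <<'E'
def forces(n=20):
    F=[];T=[]
    for _ in range(n):
        capture("top");o=get_obs();F.append(o["force"]);T.append(o["tau"])
    F=np.array(F);print("F",F.mean(0).round(3),"sem",(F.std(0)/n**.5).round(3),"tau",np.mean(T,0).round(3))
E
python3 - <<'E'
from h import *
forces(12)
for c in ("top","side"):
    print(c,[(np.round(d["xyz"],3).tolist(),round(d["p"],2)) for d in tip_of(c,"pot_a_centre")[:5]])
cv2.imwrite("pics/s4.png",capture("side")[0][240:440,200:400].repeat(3,0).repeat(3,1))
o=get_obs();print(o["time_s"],o["ee_pos"],o["tool_rot"],o["qpos"])
E
```

```text
F [-0.199 -0.018  0.18 ] sem [0.101 0.181 0.104] tau [ 2.3000e-02 -7.2784e+01  6.3640e+00 -3.5370e+01  4.0000e-03 -2.4000e-02
  8.0000e-03]
top [([0.589, -0.113, 0.044], 0.84)]
side [([0.595, -0.113, 0.038], 0.79), ([0.511, -0.17, 0.041], 0.77)]
10.4 [ 0.51072073 -0.16861637  0.14527971] [-3.14154467e+00  1.62320680e-05 -2.70336540e+00] [-0.00431863  0.39966155  0.32618231  1.92990725 -0.16848256  0.83812469
  2.42005298]
```

View pics/s4.png

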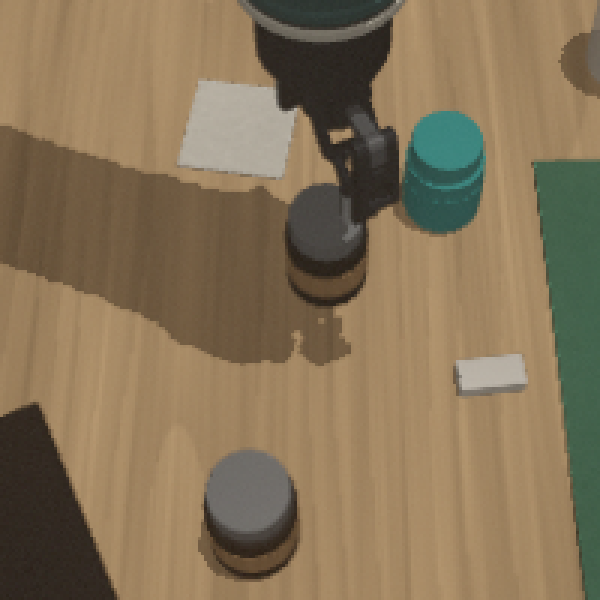

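The gripper stands over the black pot at crop (325,250). The turquoise one at (443,170) is off to the side of the closing line. I descend and grip.

Emit:
carry_out([
  [0,0,-0.2,0,0,0,1],
  [0,0,-0.38,0,0,0,1],
  [0,0,-0.53,0,0,0,1],
  [0,0,-0.53,0,0,0,1],
  [0,0,-0.53,0,0,0,0],
  [0,0,-0.53,0,0,0,0],
  [0,0,-0.53,0,0,0,0],
  [0,0,-0.53,0,0,0,0],
])

```text
time_s: 11.4
ee_pos: [0.5115, -0.1688, 0.0409]
tool_rot: [-3.14, 0.002, -2.703]
force: [-4.0, 0.5, 11.4]
finger_gap: 0.0547
grasp_force: 61.2
```

Emit:
carry_out([
  [0,0,0,0,0,0,0],
  [0,0,0.05,0,0,0,0],
  [0,0,0.15,0,0,0,0],
  [0,0,0.28,0,0,0,0],
  [0,0,0.38,0,0,0,0],
  [0,0,0.43,0,0,0,0],
  [0,0,0.43,0,0,0,0],
  [0,0,0.43,0,0,0,0],
])

```text
time_s: 12.4
ee_pos: [0.5104, -0.1684, 0.1247]
tool_rot: [3.141, -0.001, -2.703]
force: [-0.2, -0.2, -1.3]
finger_gap: 0.0544
grasp_force: 63.6
```

Run:
```python
from h import *
forces(20)
cv2.imwrite("pics/s5.png",capture("side")[0][200:400,200:400].repeat(3,0).repeat(3,1))
o=get_obs();print(o["time_s"],o["ee_pos"],o["tool_rot"],o["finger_gap"],o["grasp_force"],o["moment"])
```

```text
F [ 0.084  0.063 -1.851] sem [0.109 0.085 0.078] tau [-8.0000e-03 -7.6053e+01  6.9330e+00 -3.4693e+01  1.6000e-02  1.0000e-03
  1.0000e-03]
13.45 [ 0.51073836 -0.16861824  0.12525689] [-3.14151299e+00  3.67129282e-05 -2.70336097e+00] 0.054388520747262296 63.550100326538086 [0.06552819 0.02372502 0.00142692]
```

View pics/s5.png

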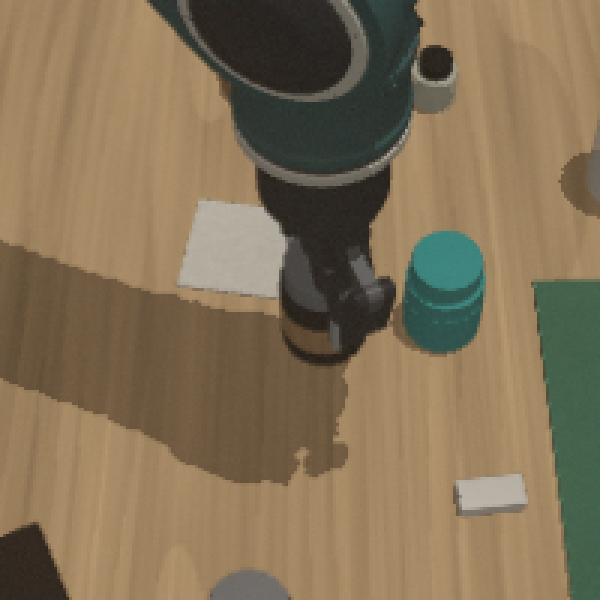

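Pot A is off the table and upright, weighing about 2.0 N. I set it back down.

Emit:
carry_out([
  [0,0,-0.12,0,0,0,0],
  [0,0,-0.24,0,0,0,0],
  [0,0,-0.34,0,0,0,0],
  [0,0,-0.4,0,0,0,0],
  [0,0,-0.42,0,0,0,0],
  [0,0,-0.425,0,0,0,0],
  [0,0,-0.425,0,0,0,1],
  [0,0,-0.425,0,0,0,1],
])

```text
time_s: 14.45
ee_pos: [0.5112, -0.1687, 0.0408]
tool_rot: [-3.141, 0.001, -2.703]
force: [0.5, 0.1, -1.1]
finger_gap: 0.085
grasp_force: 0.0
```

Emit:
carry_out([
  [0,0,0,0,0,0,1],
  [0,0,0,0,0,0,1],
  [0,0,0,0,0,0,1],
  [0,0,0.15,0,0,0,1],
  [0,0,0.35,0,0,0,1],
  [0,0,0.6,0,0,0,1],
  [0,0,0.7,0,0,0,1],
  [0,0,0.7,0,0,0,1],
])

```text
time_s: 15.45
ee_pos: [0.5114, -0.1687, 0.1816]
tool_rot: [-3.14, 0.002, -2.703]
force: [0.6, 0.1, -0.3]
finger_gap: 0.0856
grasp_force: 0.0
```

Run:
```python
from h import *
capture("top");capture("side")
for c in ("top","side"):
    print(c,[(np.round(d["xyz"],3).tolist(),round(d["p"],2)) for d in tip_of(c,"pot_b_centre")[:5]])
    print(c,[(np.round(d["xyz"],3).tolist(),round(d["p"],2)) for d in tip_of(c,"pot_b")[:5]])
o=get_obs();print(o["time_s"],o["ee_pos"],o["tool_rot"],o["qpos"])
```

```text
top [([0.46, -0.352, 0.041], 0.64), ([0.542, 0.158, 0.221], 0.43)]
top [([0.474, -0.446, -0.001], 0.91), ([0.463, -0.35, 0.002], 0.9), ([0.592, -0.113, 0.002], 0.86)]
side [([0.467, -0.358, 0.041], 0.92), ([0.474, -0.456, 0.045], 0.74)]
side [([0.476, -0.452, -0.001], 0.8), ([0.509, -0.17, -0.002], 0.66), ([0.462, -0.355, 0.004], 0.65), ([0.595, -0.108, 0.007], 0.65)]
15.75 [ 0.51035159 -0.16855927  0.17937386] [ 3.14090378e+00 -1.26399030e-03 -2.70344087e+00] [-0.02587062  0.35288097  0.34952078  1.90480761 -0.14996916  0.91053545
  2.40520841]
```

Emit:
carry_out([
  [-0.03,-0.11,0,0,0,-0.12,1],
  [-0.06,-0.22,0,0,0,-0.24,1],
  [-0.09,-0.33,0,0,0,-0.36,1],
  [-0.12,-0.44,0,0,0,-0.48,1],
  [-0.14,-0.55,0,0,0,-0.6,1],
  [-0.14,-0.55,0,0,0,-0.6,1],
])

```text
time_s: 16.5
ee_pos: [0.482, -0.2799, 0.1797]
tool_rot: [-3.14, -0.001, 2.677]
force: [0.2, 1.0, -0.8]
finger_gap: 0.0853
grasp_force: 0.0
```

Emit:
carry_out([
  [-0.02,-0.08,0,0,0,-0.12,1],
  [-0.04,-0.16,0,0,0,-0.24,1],
  [-0.06,-0.24,0,0,0,-0.36,1],
  [-0.08,-0.32,0,0,0,-0.48,1],
  [-0.1,-0.37,0,0,0,-0.563,1],
  [-0.1,-0.37,-0.15,0,0,-0.563,1],
  [-0.1,-0.37,-0.28,0,0,-0.563,1],
  [-0.1,-0.37,-0.28,0,0,-0.563,1],
])

```text
time_s: 17.5
ee_pos: [0.4622, -0.3514, 0.1226]
tool_rot: [-3.139, -0.003, 1.838]
force: [-0.4, 0.1, 0.1]
finger_gap: 0.0856
grasp_force: 0.0
```

Run:
```python
from h import *
forces(12)
cv2.imwrite("pics/s6.png",capture("side")[0][280:480,180:380].repeat(3,0).repeat(3,1))
capture("top")
for c in ("top","side"):
    print(c,[(np.round(d["xyz"],3).tolist(),round(d["p"],2)) for d in tip_of(c,"pot_b_centre")[:5]])
o=get_obs();print(o["time_s"],o["ee_pos"],o["tool_rot"],o["qpos"])
```

```text
F [ 0.051 -0.162  0.098] sem [0.142 0.224 0.106] tau [ 1.0000e-02 -7.8871e+01  1.7595e+01 -3.3224e+01 -3.0000e-03 -2.1000e-02
  3.5000e-02]
top []
side [([0.473, -0.454, 0.041], 0.93), ([0.464, -0.356, 0.04], 0.79), ([0.507, -0.168, 0.041], 0.3)]
18.3 [ 0.46275415 -0.35262817  0.12427561] [-3.14152343e+00  7.09272668e-05  1.83530139e+00] [ 0.0626587   0.58698491  0.71363147  1.84273754 -0.48393597  0.89310152
  1.27014785]
```

View pics/s6.png

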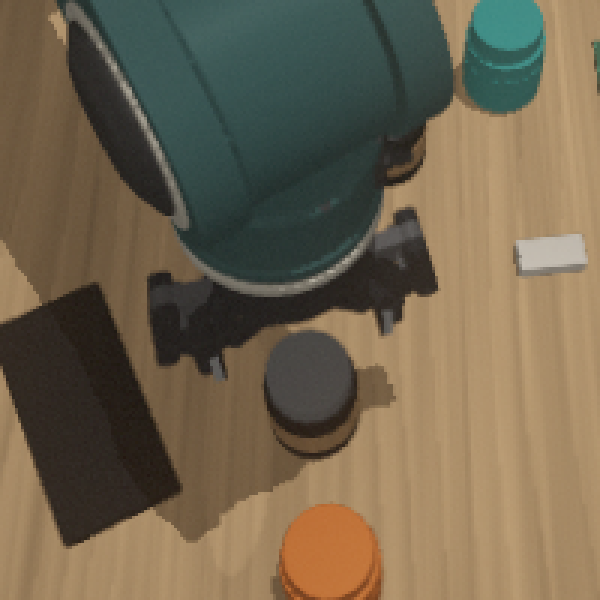

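The jaws straddle pot B at crop (310,395), clear of the orange one at (330,555). I grip and lift.

Emit:
carry_out([
  [0,-0.005,-0.15,0,0,0,1],
  [0,-0.005,-0.3,0,0,0,1],
  [0,-0.005,-0.425,0,0,0,1],
  [0,-0.005,-0.425,0,0,0,1],
  [0,-0.005,-0.425,0,0,0,0],
  [0,-0.005,-0.425,0,0,0,0],
  [0,-0.005,-0.425,0,0,0,0],
  [0,-0.005,-0.425,0,0,0,0],
])

```text
time_s: 19.3
ee_pos: [0.4634, -0.354, 0.0407]
tool_rot: [3.14, 0.001, 1.835]
force: [-1.3, 2.0, 8.6]
finger_gap: 0.0548
grasp_force: 61.8
```

Emit:
carry_out([
  [0,0,0,0,0,0,0],
  [0,0,0.05,0,0,0,0],
  [0,0,0.15,0,0,0,0],
  [0,0,0.28,0,0,0,0],
  [0,0,0.38,0,0,0,0],
  [0,0,0.43,0,0,0,0],
  [0,0,0.43,0,0,0,0],
  [0,0,0.43,0,0,0,0],
])

```text
time_s: 20.3
ee_pos: [0.4625, -0.3533, 0.1246]
tool_rot: [-3.141, -0.001, 1.835]
force: [0.3, 0.2, -3.8]
finger_gap: 0.0545
grasp_force: 64.0
```

Run:
```python
from h import *
forces(20)
o=get_obs();print(o["time_s"],o["ee_pos"],o["tool_rot"],o["finger_gap"],o["grasp_force"])
capture("side")
for c in ("top","side"):
    print(c,[(np.round(d["xyz"],3).tolist(),round(d["p"],2)) for d in tip_of(c,"pot_b_centre")[:5]])
```

```text
F [-0.114 -0.031 -3.421] sem [0.093 0.112 0.09 ] tau [-1.4000e-02 -8.1280e+01  1.8504e+01 -3.4615e+01  1.7000e-02  5.0000e-03
  1.0000e-03]
21.3 [ 0.46275986 -0.35358575  0.12525797] [-3.14153812e+00  2.49119245e-06  1.83529552e+00] 0.05485099107181607 64.00575399398804
top []
side [([0.477, -0.452, 0.041], 0.67)]
```

Pot B weighs about 3.5 N against 2.0 N for A, so B is the heavier one. I carry it over the card.

Emit:
carry_out([
  [0,0.03,0.1,0,0,0,0],
  [-0.01,0.1,0.205,0,0,0,0],
  [-0.02,0.23,0.205,0,0,0,0],
  [-0.03,0.38,0.205,0,0,0,0],
  [-0.04,0.54,0.205,0,0,0,0],
  [-0.05,0.7,0.205,0,0,0,0],
  [-0.06,0.86,0.205,0,0,0,0],
  [-0.06,1,0.205,0,0,0,0],
])

```text
time_s: 22.45
ee_pos: [0.4508, -0.1523, 0.1674]
tool_rot: [3.14, -0.0, 1.836]
force: [1.2, -0.1, -3.6]
finger_gap: 0.0549
grasp_force: 64.3
```

Emit:
carry_out([
  [-0.005,0.15,0,0,0,0,0],
  [-0.01,0.3,0,0,0,0,0],
  [-0.015,0.42,0,0,0,0,0],
  [-0.02,0.5,0,0,0,0,0],
  [-0.02,0.533,0,0,0,0,0],
  [-0.02,0.533,0,0,0,0,0],
  [-0.02,0.533,0,0,0,0,0],
  [-0.02,0.533,0,0,0,0,0],
])

```text
time_s: 23.45
ee_pos: [0.4467, -0.0476, 0.1663]
tool_rot: [-3.142, 0.0, 1.834]
force: [0.7, 0.4, -3.7]
finger_gap: 0.0546
grasp_force: 64.3
```

Run:
```python
from h import *
both(7)
o=get_obs();print(o["time_s"],o["ee_pos"],o["tool_rot"],o["finger_gap"],o["force"],o["joint_vel"].round(3) if hasattr(o["joint_vel"],"round") else o["joint_vel"])
for l in ["lamp_lens","card_centre","pot_b_centre","pot_a","lamp_knob"]:
  for c in ("top","side"):
    print(l,c,[(np.round(d["xyz"],3).tolist(),round(d["p"],2)) for d in tip_of(c,l)[:4]])
a,b=cv2.imread("pics/top7.png")[180:330,150:400],cv2.imread("pics/side7.png")[90:340,200:400]
cv2.imwrite("pics/c7.png",np.hstack([cv2.resize(a,(400,240)),cv2.resize(b,(400,500))[:240]]) if 0 else np.hstack([cv2.copyMakeBorder(cv2.resize(a,(400,240)),0,260,0,0,0),cv2.resize(b,(400,500))]))
```

```text
23.55 [ 0.44671516 -0.04744537  0.16625175] [-3.14138112e+00  1.95809860e-04  1.83459735e+00] 0.054857075257399676 [ 1.1650559  -0.42631109 -3.08631812] [-0.001 -0.002 -0.002  0.001 -0.001 -0.002 -0.002]
lamp_lens top [([0.534, 0.128, 0.163], 0.97), ([0.618, -0.25, -0.001], 0.2)]
lamp_lens side [([0.534, 0.128, 0.164], 0.95)]
card_centre top []
card_centre side [([0.447, -0.047, 0.002], 0.85)]
pot_b_centre top [([0.477, -0.451, 0.041], 0.97)]
pot_b_centre side [([0.477, -0.451, 0.043], 0.77), ([0.444, -0.05, 0.164], 0.62)]
pot_a top [([0.511, -0.174, 0.0], 0.74), ([0.59, -0.112, 0.002], 0.67), ([0.477, -0.449, 0.001], 0.66)]
pot_a side [([0.509, -0.171, -0.002], 0.94), ([0.474, -0.447, -0.003], 0.85), ([0.595, -0.108, 0.003], 0.73), ([0.444, -0.045, 0.127], 0.58)]
lamp_knob top [([0.546, 0.158, 0.221], 0.58), ([0.467, 0.127, 0.001], 0.28)]
lamp_knob side [([0.547, 0.157, 0.227], 0.65)]
```

View pics/c7.png

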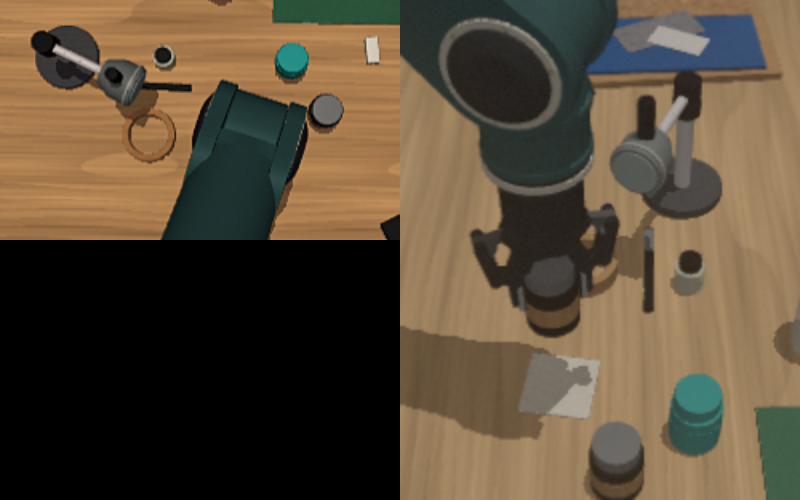

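The picture shows pot B upright between the pads at (553,295), over the card at (560,385). The lamp lens at (640,170) faces it, and pot A is standing back in its place. I hand the job in.

```bash
python3 -c "
from plant import *
print(close_job())"
```

```text
the job is handed in; nothing more can be done
None
```

The job is handed in: the lamp points at the card, to within about 1° by my measurements. The lighter pot A (about 2.0 N) stands upright back in its place, and the gripper is holding the heavier pot B (about 3.5 N) upright over the middle of the card at lens height.

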